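# Load the pantry tray with food tubs by height

## Task

Load the white pantry tray with the four food tubs so that everything can be seen over the front from its handle: one tub to a bay, standing flat on the bottom in order of height, with the tallest in the far bay and the second lowest in the bay next to the handle. The flattest tub goes on top of the tallest, with its corner feet fully down in the recesses of the lid. Keep the tubs upright and leave the other things on the table where they are.

Things in the scene. Friction and masses are not known exactly. Their poses are not given: they have to be found in the camera images.
- tub_flat: flattest of four like food tubs: clear, grey lid, 56 x 56 mm, 42 mm high, straight sides. Origin: underside centre, at the feet's bottom; z up, x, y square to its sides. Four feet 10 mm across, 5 mm long, at (+-16.5, +-16.5) mm; four lid recesses 15 x 15 mm, 4 mm deep, centred likewise: set squarely on another (any quarter turn, 2.5 mm play) it sinks 4 mm into the lid. 50 to 190 g
- tub_low: second lowest of four like food tubs: clear, grey lid, 56 x 56 mm, 64 mm high, straight sides. Origin: underside centre, at the feet's bottom; z up, x, y square to its sides. Four feet 10 mm across, 5 mm long, at (+-16.5, +-16.5) mm; four lid recesses 15 x 15 mm, 4 mm deep, centred likewise: set squarely on another (any quarter turn, 2.5 mm play) it sinks 4 mm into the lid. 50 to 190 g
- tub_mid: second tallest of four like food tubs: clear, grey lid, 56 x 56 mm, 90 mm high, straight sides. Origin: underside centre, at the feet's bottom; z up, x, y square to its sides. Four feet 10 mm across, 5 mm long, at (+-16.5, +-16.5) mm; four lid recesses 15 x 15 mm, 4 mm deep, centred likewise: set squarely on another (any quarter turn, 2.5 mm play) it sinks 4 mm into the lid. 50 to 190 g
- tub_tall: tallest of four like food tubs: clear, grey lid, 56 x 56 mm, 118 mm high, straight sides. Origin: underside centre, at the feet's bottom; z up, x, y square to its sides. Four feet 10 mm across, 5 mm long, at (+-16.5, +-16.5) mm; four lid recesses 15 x 15 mm, 4 mm deep, centred likewise: set squarely on another (any quarter turn, 2.5 mm play) it sinks 4 mm into the lid. 50 to 190 g
- tray: white pantry tray, fixed, 244 x 84 mm, steel loop handle sticking out 27 mm at one end. Three bays in a row, each 76 x 76 mm inside; outer walls 20 mm high, ribs between bays 12 mm high, 4 mm thick; floor 4 mm above table. Origin: under the middle bay's centre, at table height; x from handle end to far end, z up. Bay centres x = -80 (at the handle), 0, +80 mm (far end), y = 0
- match_box: small flat box, 37 x 55 x 16 mm; a bystander, to be left alone. Origin: centre of its underside
- salt_shaker: glass salt shaker with a grey cap, 44 mm across, 90 mm high; a bystander, to be left alone. Origin: centre of its underside
- egg_timer: round kitchen timer, white base and grey cap, 58 mm across, 54 mm high; a bystander, to be left alone. Origin: centre of its underside
- tape_1: small black roll of tape lying flat, 60 mm across, 19 mm high; a bystander, to be left alone. Origin: centre of its underside
- tea_tin: round green tin with wooden lid and knob, 62 mm across, 85 mm high; a bystander, to be left alone. Origin: centre of its underside

How it is judged:
At the end, for the whole second after the job is handed in: Second lowest, second tallest and tallest tub upright on the floor of the handle-end, middle and far bay, within 13 mm of the bay centre each way; flattest tub level on the tallest, within 5 mm of its centre, feet at least 2.2 mm down in the lid recesses; all released and at rest (x of tub_low in the frame of tray between -0.093 and -0.067 m and y of tub_low in the frame of tray between -0.013 and 0.013 m and z of each of tub_low, tub_mid, tub_tall in the frame of tray below 0.0065 m and angle between each of tub_low, tub_mid, tub_tall's own z axis and vertical below 0.05 rad and x of tub_mid in the frame of tray between -0.013 and 0.013 m and y of tub_mid in the frame of tray between -0.013 and 0.013 m and x of tub_tall in the frame of tray between 0.067 and 0.093 m and y of tub_tall in the frame of tray between -0.013 and 0.013 m and horizontal distance between tub_flat and tub_tall below 0.005 m and z of tub_flat in the frame of tub_tall between 0.112 and 0.1158 m and angle between tub_flat's own z axis and vertical below 0.04 rad and linear speed of each of tub_flat, tub_low, tub_mid, tub_tall below 0.01 m/s and angular speed of each of tub_flat, tub_low, tub_mid, tub_tall below 0.1 rad/s); the robot touches nothing.
It fails at once if another thing on the table is pushed more than 2 cm or knocked over (distance of any of match_box, salt_shaker, egg_timer, tape_1, tea_tin from where it was at the start of the episode above 0.02 m or angle between any of match_box, salt_shaker, egg_timer, tape_1, tea_tin's own z axis and vertical above 0.5 rad).
It fails at once if a tub is tipped over (angle between any of tub_flat, tub_low, tub_mid, tub_tall's own z axis and vertical above 0.5 rad).
It also fails if it takes over 109 s, if anything falls off the work surface, if the arm or the gripper's body presses on something with over 40 N, if the wrist force passes 120 N, or if a joint passes its speed limit or range.

## Robot

A 7-joint arm with a two-finger parallel gripper is mounted at the origin on a cart in front of the work surface, level with it; the furniture and walls round the work are solid. World frame = base frame: x ahead of the robot, y to its left, z up, the work surface at z = 0. Lengths are in m, angles in rad, forces in N, time in s.
With the tool pointing down it reaches from about 0.425 to 0.925 m from the base axis. Payload 6.8 kg.
Tool frame: the origin (TCP) lies between the finger pads; the fingertips stand ahead of it and the grasp point (between the pads) lies 6 mm ahead of it (bot.tcp_to_tips is the z of the fingertips in the tool frame, in m); z points along the fingers, y is the line along which they close (so a half turn about z gives the same grasp; the last joint's range is limited). The gripper opens to 88 mm and grips with 3 to 60 N. Pads are 20 mm wide; open, the fingers measure 115 mm over their backs; the gripper's body (75 mm by 178 mm) begins 61 mm behind the grasp point.
Start: joints at [0.996, 0.477, 0.022, 1.555, -0.011, 1.109, -0.083], TCP at [0.304, -0.603, 0.248] pointing down, gripper open.
Joint ranges: [-2.96, 2.96], [-0.34, 2.1], [-1.41, 1.46], [0.24, 2.44], [-1.37, 4.51], [0.17, 1.92], [-2.96, 2.96]. Speed limits (rad/s): [2.39, 2.39, 3.14, 3.14, 3.14, 3.14, 3.14].

## Interface

Orientations are given as a unit quaternion [w, x, y, z].
In Python, from bench import bot gives the robot as it stands. The module is installed in compiled form; this text tells all that it offers.
- The arm moves only by the shell command python3 -m creep 'ROWS' [OPENING] [FORCE]. ROWS is text: rows parted by semicolons, each of 6 numbers parted by spaces: the shift along the tool's x, y, z each as a share of 0.05 m, from -1 to 1, then the turn, a rotation vector about the tool's x, y, z each as a share of 360 degrees, from -1 to 1. In form: dx dy dz wx wy wz; .... A call has exactly 5 rows; each row shifts and turns the commanded pose from where the row before left it, along the tool's axes as they then stand; what a row does not reach is not made up. A row lasts 1/8 s, in which the tool goes at most 62.5 mm and 10.7 degrees, less where a joint would pass 70% of its speed; a pose out of reach is approached as far as the arm can. A call with a number of a shift or a turn outside -1 to 1 is refused whole. A call with a gripper value outside its range is refused whole. OPENING is the closure, from -1 (fully open) to 1 (shut), set as the call begins (- or left out, the last holds). The fingers move at their own pace and stop on an object; FORCE is the grip in N (left out, the last holds). Time passes only in rows, so rows that do not move let the fingers close, or fill a call up. It gives the time, the measured TCP pose, the force, the opening and the grip force at its end, in the units of the state.
- bot.observe(): the state, without advancing time (a new reading comes with each control period).
- bot.snapshot(name): name is "scene" or "top" or "wrist"; returns the picture (420x560x3 uint8, red, green, blue); there is no depth.
- bot.camera_params(name): a dict with "intrinsics" (3x3 intrinsics, pixels), "R" (3x3) and "t" (3): a world point X has camera coordinates R X + t. Camera axes: x right, y down, z forward; pixel columns grow to the right and rows downward; lengths in m; the calibration is good to about 2 mm. A picture is of the moment at which its call begins: read the wrist's pose just before it. camera_params takes no time and is no camera call; for the wrist camera it gives the pose at the moment of the call.
- bot.finish_job(): hands the job in; it is judged then, once.
The state is a dict: "clock": time; "joints": joint angles; "qvel": joint speeds; "joint_torque": joint torques, N m; "tcp_pos": TCP position; "ee_rot": TCP orientation; "contact_force": force on the tool from outside, world axes, zero at the start; "wrist_torque": the same for the moment, N m; "width": finger opening in m; "grip_force": force on a finger pad.
Only numpy, scipy, OpenCV 4.12 (cv2) and the standard library are available. Lean on these libraries where they do the work, as an engineer would, in place of code of your own. Each camera call takes 0.05 s, during which the arm holds its last target. There are 200 camera calls.

## Working session

There is one attempt and no reset: what is moved stays moved. The work goes in short steps, Python scripts to look and compute and a shell command to move; the robot and the scene stay as the last step left them, time stands still between calls to the robot, and variables do not carry over. Pictures are saved under pics/ and viewed, at most 14 in all, crops included, and the job is handed in when it is done.

```bash
mkdir -p pics; python3 - <<'E'
from bench import bot
import cv2
for n in ("scene","top"):
    im=bot.snapshot(n); cv2.imwrite(f"pics/{n}0.png",cv2.resize(im[:,:,::-1],(800,600),interpolation=cv2.INTER_CUBIC)); cv2.imwrite(f"{n}0_raw.png",im[:,:,::-1])
    p=bot.camera_params(n); print(n,p)
print(bot.observe(), bot.tcp_to_tips)
print(bot.camera_params("wrist"))
E
```

```text
scene {'intrinsics': array([[437.93993027,   0.        , 281.55268652],
       [  0.        , 437.93993027, 211.34221643],
       [  0.        ,   0.        ,   1.        ]]), 'R': array([[-0.56936418, -0.82207563, -0.00401129],
       [-0.45546114,  0.31950397, -0.83094667],
       [ 0.68438263, -0.47128428, -0.55633762]]), 't': array([0.38959825, 0.27084971, 0.55756832])}
top {'intrinsics': array([[449.62305549,   0.        , 273.30958717],
       [  0.        , 449.62305549, 216.7953216 ],
       [  0.        ,   0.        ,   1.        ]]), 'R': array([[-0.02635338, -0.99964998,  0.00232855],
       [-0.98558141,  0.0255929 , -0.16725516],
       [ 0.16713703, -0.00670271, -0.98591089]]), 't': array([0.11187249, 0.52811499, 0.88725245])}
{'clock': 0.1, 'joints': array([ 0.99590824,  0.47775749,  0.02229419,  1.55632924, -0.01151942,
        1.10930749, -0.08311713]), 'qvel': array([-6.29479999e-05, -1.34387374e-03, -1.68451100e-04, -1.38846926e-03,
       -9.83134121e-04, -2.61064665e-04, -4.26572579e-04]), 'joint_torque': array([ 5.33327402e-03, -5.84091210e+01,  1.54063214e+00, -2.73312700e+01,
       -5.42147853e-02,  1.31480672e-02,  2.54239092e-05]), 'tcp_pos': array([ 0.30356167, -0.60232705,  0.24676097]), 'ee_rot': array([-8.04034711e-04,  9.72882341e-01,  2.31299046e-01, -2.34007724e-04]), 'contact_force': array([0.0109845 , 0.62040771, 0.22321389]), 'wrist_torque': array([-0.02444536, -0.00077557, -0.01364551]), 'grip_force': 0.0, 'width': 0.0878532176244483} 0.025
{'intrinsics': array([[298.4678976 ,   0.        , 278.53154956],
       [  0.        , 298.4678976 , 211.62791399],
       [  0.        ,   0.        ,   1.        ]]), 'R': array([[ 0.45020775, -0.89292134, -0.00211284],
       [-0.85927891, -0.43388634,  0.27089184],
       [-0.24280184, -0.12014209, -0.96260747]]), 't': array([-0.67368471, -0.03252544,  0.39143674])}
```

View pics/scene0.png

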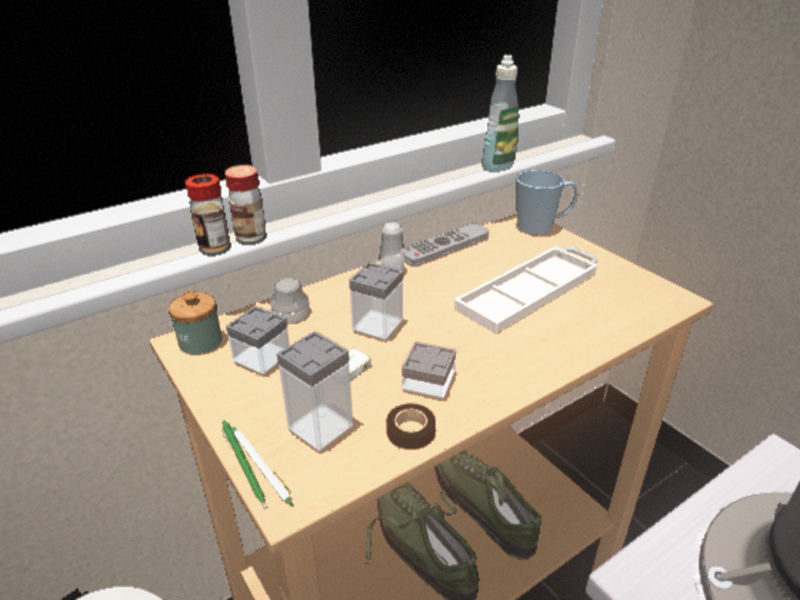

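View pics/top0.png

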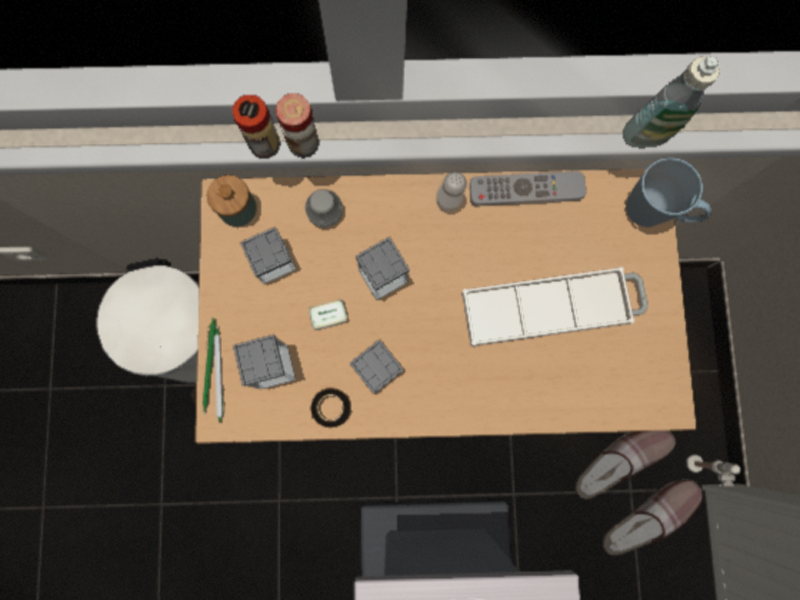

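```bash
cat > h.py <<'E'
import numpy as np, cv2
from bench import bot
def ray(n,uv,z,p=None):
    p=p or bot.camera_params(n); K,R,t=p["intrinsics"],np.array(p["R"]),np.array(p["t"])
    uv=np.atleast_2d(uv).astype(float)
    d=(np.linalg.inv(K)@np.c_[uv,np.ones(len(uv))].T).T@R; c=-R.T@t
    return c+d*((z-c[2])/d[:,2])[:,None]
def proj(n,X,p=None):
    p=p or bot.camera_params(n); x=(p["R"]@np.atleast_2d(X).T).T+p["t"]; x=(p["intrinsics"]@x.T).T
    return x[:,:2]/x[:,2:]
E
python3 - <<'E'
from h import *
im=cv2.imread("top0_raw.png"); hsv=cv2.cvtColor(im,cv2.COLOR_BGR2HSV)
m=((hsv[...,1]<50)&(hsv[...,2]<125)&(hsv[...,2]>35)).astype(np.uint8)*255
m=cv2.morphologyEx(m,cv2.MORPH_CLOSE,np.ones((3,3)));m=cv2.morphologyEx(m,cv2.MORPH_OPEN,np.ones((7,7)))
S={"tall":((184,252),.118),"low":((188,178),.064),"mid":((268,187),.09),"flat":((264,257),.042)}
s=5; out=cv2.resize(im,None,fx=s,fy=s,interpolation=cv2.INTER_CUBIC)
n,l=cv2.connectedComponents(m)
for k,((u,v),z) in S.items():
    c,_=cv2.findContours((l==l[v,u]).astype(np.uint8),0,2); r=cv2.minAreaRect(max(c,key=cv2.contourArea)); b=cv2.boxPoints(r)
    w=ray("top",b,z)[:,:2]; e=np.roll(w,-1,0)-w
    print(k,w.mean(0).round(4),np.linalg.norm(e,axis=1).round(3),np.degrees(np.arctan2(e[:,1],e[:,0])%(np.pi/2)).round(1))
    cv2.polylines(out,[(b*s+s/2).astype(int)],True,(0,0,255),1)
cv2.imwrite("pics/tubs.png",cv2.resize(out[155*s:275*s,150*s:300*s],(740,592)))
cv2.imwrite("pics/tray.png",out[180*s:250*s,315*s:465*s])
E
```

```text
tall [0.4541 0.2756] [0.057 0.064 0.056 0.064] [88.5  0.2 88.5  0.8]
low [0.6169 0.2744] [0.057 0.059 0.056 0.058] [22.8 22.4 22.5 22.9]
mid [0.5862 0.109 ] [0.059 0.06  0.058 0.059] [29.1 27.4 28.8 28. ]
flat [0.4421 0.1258] [1.124 0.615 1.005 0.614] [88.5 83.2 88.5  4.3]
```

View pics/tubs.png

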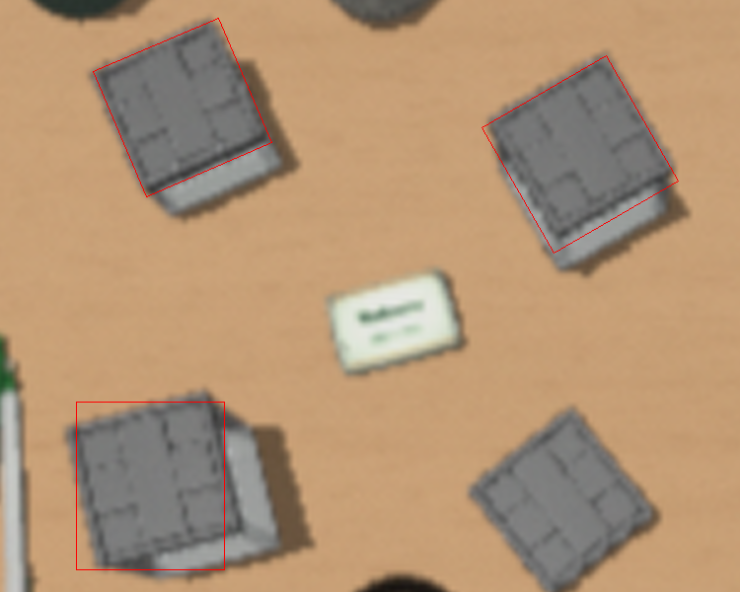

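View pics/tray.png

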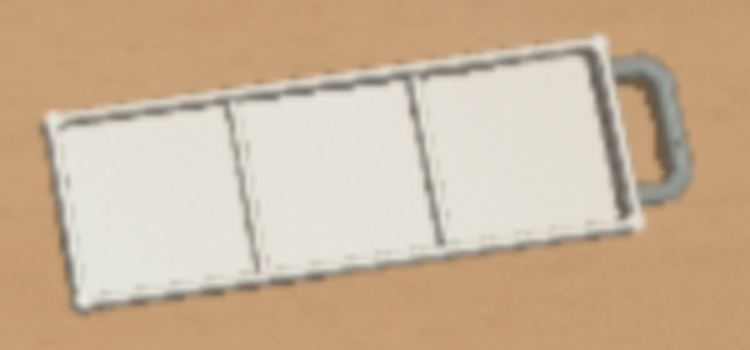

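```bash
python3 - <<'E'
from h import *
s=740/150
Q={"tall":([(69,430),(207,395),(241,531),(102,567)],.118),"low":([(93,72),(218,20),(270,137),(148,192)],.064),
"mid":([(485,128),(606,57),(675,178),(556,243)],.09),"flat":([(570,408),(655,515),(557,590),(470,490)],.042)}
def rep(k,px,z):
    w=ray("top",px,z)[:,:2]; e=np.roll(w,-1,0)-w
    print(k,w.mean(0).round(4),np.linalg.norm(e,axis=1).round(4),np.degrees(np.arctan2(e[:,1],e[:,0])).round(1))
for k,(c,z) in Q.items(): rep(k,np.array(c)/s+[150,155]-.5,z)
rep("tray",np.array([(46,115),(604,38),(643,228),(80,306)])/5+[315,180]-.5,.02)
for k,c,z in (("match",(328,314),.016),("salt",(453,185),.09),("timer",(323,205),.054),("tea",(230,195),.085),("tape",(331,407),.019)):
    print(k,ray("top",np.array(c)*.7,z)[0].round(3))
E
```

```text
tall [0.456 0.274] [0.0541 0.054  0.054  0.0541] [ -77.  -165.9  103.1   14.2]
low [0.6178 0.2747] [0.0563 0.0555 0.0552 0.057 ] [ -67.9 -156.9  113.6   24.3]
mid [0.5874 0.1089] [0.0573 0.0576 0.0548 0.0555] [ -60.2 -152.6  117.7   29.9]
flat [0.4505 0.12  ] [0.0569 0.0509 0.0549 0.0538] [-143.1  125.8   39.8  -51.9]
tray [ 0.5356 -0.1366] [0.2433 0.0835 0.242  0.0831] [ -83.5 -173.5   96.4    7.3]
match [0.532 0.191 0.016]
salt [0.701 0.004 0.09 ]
timer [0.688 0.193 0.054]
tea [0.696 0.323 0.085]
tape [0.394 0.188 0.019]
```

```bash
cat >> h.py <<'E'
from scipy.spatial.transform import Rotation as Ro
def to(x,y,z,deg):
    "shift (shares, tool axes) and then turn (shares) to TCP xyz with tool y at deg, tool pointing down"
    o=bot.observe(); q=o["ee_rot"]; R=Ro.from_quat(np.r_[q[1:],q[0]])
    d=R.inv().apply(np.array([x,y,z])-o["tcp_pos"])/.05
    Y=np.radians(deg); yv=np.array([np.cos(Y),np.sin(Y),0]); zv=np.array([0,0,-1.])
    T=Ro.from_matrix(np.c_[np.cross(yv,zv),yv,zv]); w=(R.inv()*T).as_rotvec()/(2*np.pi)
    ya=R.apply([0,1,0]); c=np.linalg.norm(o["contact_force"])
    print("t",o["clock"].__round__(2),"tcp",o["tcp_pos"].round(4),"ydeg",np.degrees(np.arctan2(ya[1],ya[0])).round(1),"w",round(o["width"],4),"F",o["contact_force"].round(1))
    print("shift",d.round(3),"turn",w.round(4),"J",o["joints"].round(2))
E
cat > to.py <<'E'
import sys; from h import *
to(*map(float,sys.argv[1:5]))
E
python3 to.py .50 -.15 .25 6.5
```

```text
t 0.1 tcp [ 0.3036 -0.6023  0.2468] ydeg -63.3 w 0.0879 F [0.  0.6 0.2]
shift [ 7.58  -6.311 -0.055] turn [-0.0002 -0.0002 -0.1938] J [ 1.    0.48  0.02  1.56 -0.01  1.11 -0.08]
```

```bash
python3 -m creep '.76 -.63 0 0 0 0; .76 -.63 0 0 0 0; .76 -.63 0 0 0 0; .76 -.63 0 0 0 0; .76 -.63 0 0 0 0' -1 20; python3 -m creep '.76 -.63 0 0 0 0; .76 -.63 0 0 0 0; .76 -.63 0 0 0 0; .76 -.63 0 0 0 0; .76 -.63 0 0 0 0'; python3 to.py .50 -.15 .25 6.5
```

```text
clock: 0.72
tcp_pos: [0.4029, -0.3749, 0.2474]
ee_rot: [-0.0, 0.973, 0.231, -0.0]
contact_force: [-0.4, -0.2, 0.5]
width: 0.0879
grip_force: 0.0
clock: 1.35
tcp_pos: [0.5016, -0.149, 0.2475]
ee_rot: [-0.0, 0.973, 0.231, -0.0]
contact_force: [0.8, 0.3, -0.4]
width: 0.0877
grip_force: 0.0
t 1.35 tcp [ 0.5016 -0.149   0.2475] ydeg -63.3 w 0.0877 F [ 0.8  0.3 -0.4]
shift [-0.037  0.004 -0.05 ] turn [-0.      0.     -0.1938] J [ 0.35  0.24 -0.21  1.9   0.06  1.   -0.99]
```

```bash
python3 -m creep '0 0 0 0 0 -.0267; 0 0 0 0 0 -.0267; 0 0 0 0 0 -.0267; 0 0 0 0 0 -.0267; 0 0 0 0 0 -.0267'; python3 -m creep '0 0 0 0 0 -.0267; 0 0 0 0 0 -.0267; 0 0 0 0 0 -.0267; 0 0 0 0 0 0; 0 0 0 0 0 0' | head -2; python3 - <<'E'
from h import *
p=bot.camera_params("wrist"); im=bot.snapshot("wrist"); cv2.imwrite("wtray_raw.png",im[:,:,::-1]); np.savez("wtray.npz",**p)
cv2.imwrite("pics/wtray.png",cv2.resize(im[:,:,::-1],(800,600),interpolation=cv2.INTER_CUBIC))
E
python3 to.py .456 .274 .25 13.5
```

```text
clock: 1.98
tcp_pos: [0.5011, -0.1504, 0.2473]
ee_rot: [-0.0, 0.793, 0.61, -0.0]
contact_force: [0.2, 0.2, -0.4]
width: 0.0876
grip_force: 0.0
clock: 2.6
tcp_pos: [0.5012, -0.1506, 0.2475]
t 2.65 tcp [ 0.5013 -0.1505  0.2476] ydeg 13.5 w 0.0877 F [-0.7  1.3  0.7]
shift [ 8.467  1.1   -0.048] turn [-0. -0. -0.] J [ 0.52  0.26 -0.41  1.89  0.12  1.01  0.3 ]
```

View pics/wtray.png

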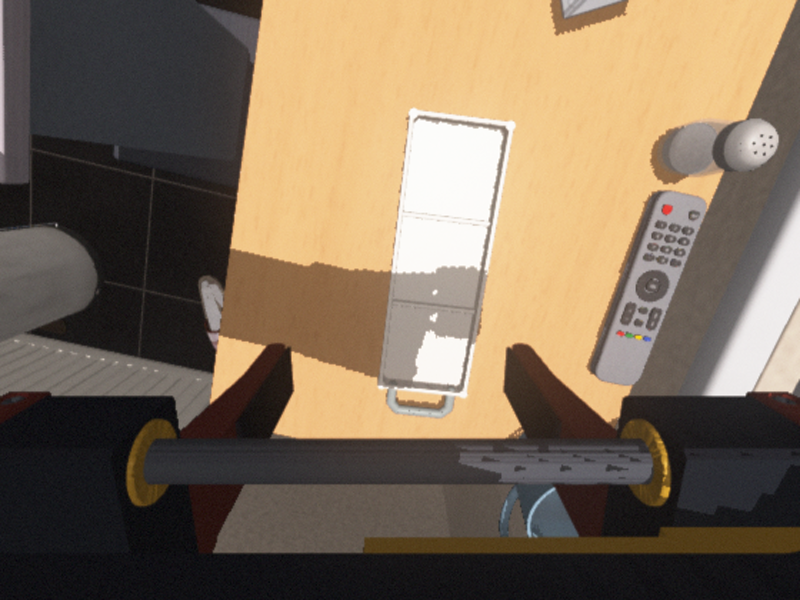

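```bash
python3 - <<'E'
from h import *
p=dict(np.load("wtray.npz"))
w=ray("wrist",np.array([(411,111),(513,124),(466,395),(379,388)])*.7-.2,.02,p)[:,:2];e=np.roll(w,-1,0)-w
print(w.mean(0),np.linalg.norm(e,axis=1),np.degrees(np.arctan2(e[:,1],e[:,0])))
print(proj("wrist",[[.5,-.15,.22],[.5,-.15,.05]],p)/.7)
E
python3 -m creep '.94 .12 0 0 0 0; .94 .12 0 0 0 0; .94 .12 0 0 0 0; .94 .12 0 0 0 0; .94 .12 0 0 0 0' |head -2;  python3 -m creep '.94 .12 0 0 0 0; .94 .12 0 0 0 0; 0 0 0 0 0 0; 0 0 0 0 0 0; 0 0 0 0 0 0'|head -2; python3 - <<'E'
from h import *
p=bot.camera_params("wrist"); im=bot.snapshot("wrist"); np.savez("w1.npz",**p)
cv2.imwrite("pics/w1.png",cv2.resize(im[:,:,::-1],(800,600),interpolation=cv2.INTER_CUBIC))
E
python3 to.py .456 .274 .25 13.5
```

```text
[ 0.5365608  -0.13724108] [0.08175088 0.23984369 0.08254819 0.2422352 ] [   6.75405111  -83.03992631 -171.58473533   96.77765937]
[[393.61968179 365.23454161]
 [395.82113506 278.00916055]]
clock: 3.28
tcp_pos: [0.4748, 0.0864, 0.2478]
clock: 3.9
tcp_pos: [0.465, 0.1776, 0.2475]
t 3.95 tcp [0.4649 0.1776 0.2475] ydeg 13.5 w 0.0879 F [ 0.3 -0.7 -0.3]
shift [ 1.916  0.275 -0.051] turn [-0.      0.0001 -0.0001] J [ 0.05  0.24 -0.62  1.94  0.17  1.01 -0.41]
```

View pics/w1.png

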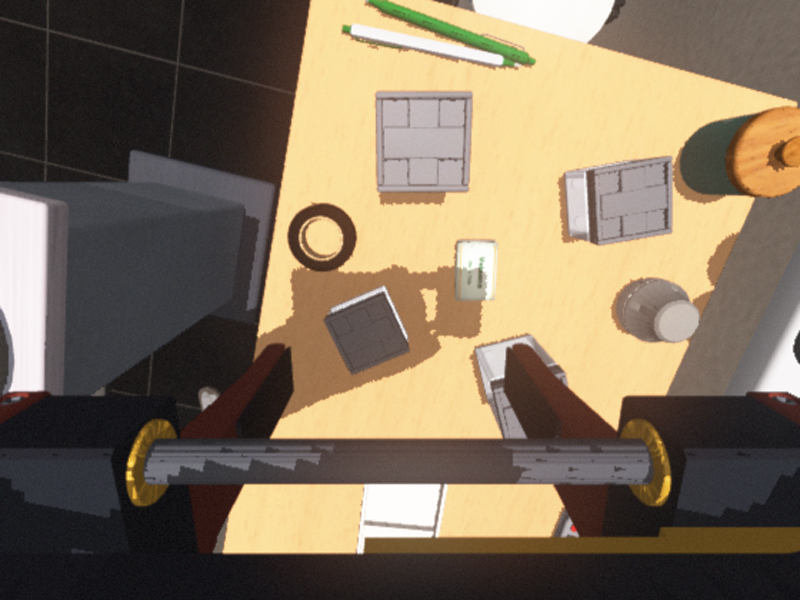

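```bash
python3 - <<'E'
from h import *
p=dict(np.load("w1.npz"))
for k,c,z in (("tall",[(376,92),(471,92),(469,191),(377,192)],.118),("low",[(592,170),(671,157),(673,233),(597,244)],.064),("flat",[(325,318),(384,288),(410,348),(352,374)],.042)):
    w=ray("wrist",np.array(c)*.7-.2,z,p)[:,:2];e=np.roll(w,-1,0)-w
    print(k,w.mean(0).round(4),np.linalg.norm(e,axis=1).round(4),np.degrees(np.arctan2(e[:,1],e[:,0])).round(1))
E
```

```text
tall [0.4573 0.2753] [0.0542 0.0547 0.0557 0.0553] [  13.5  -75.1 -165.9  103.3]
low [0.6187 0.2771] [0.0559 0.0549 0.0563 0.0542] [  22.6  -65.2 -158.1  114.4]
flat [0.4516 0.1244] [0.0564 0.0575 0.0562 0.0557] [  41.   -54.1 -140.8  125.9]
```

```bash
python3 -m creep '.97 .15 0 0 0 0; .97 .15 0 0 0 -.001; 0 0 0 0 0 0; 0 0 .6 0 0 0; 0 0 .6 0 0 0'|head -2; python3 -m creep '0 0 .6 0 0 0; 0 0 .6 0 0 0; 0 0 .6 0 0 0; 0 0 0 0 0 0; 0 0 0 0 0 0'; python3 to.py .457 .275 .095 14
```

```text
clock: 4.58
tcp_pos: [0.4573, 0.275, 0.187]
clock: 5.2
tcp_pos: [0.4571, 0.2764, 0.0986]
ee_rot: [0.0, 0.616, 0.788, 0.0]
contact_force: [0.7, -0.1, 0.2]
width: 0.0878
grip_force: 0.0
t 5.2 tcp [0.4571 0.2764 0.0986] ydeg 13.9 w 0.0878 F [ 0.7 -0.1  0.2]
shift [-0.026 -0.009  0.071] turn [ 0.0002  0.     -0.0002] J [-0.21  0.51 -0.57  1.99  0.39  0.76 -0.77]
```

```bash
python3 -m creep '0 0 0 0 0 0; 0 0 0 0 0 0; 0 0 0 0 0 0; 0 0 0 0 0 0; 0 0 0 0 0 0' 1 25; python3 to.py .457 .275 .205 6.6
```

```text
clock: 5.82
tcp_pos: [0.4565, 0.277, 0.098]
ee_rot: [0.0, 0.616, 0.788, 0.0]
contact_force: [-0.9, -0.2, 4.1]
width: 0.056
grip_force: 25.0
t 5.83 tcp [0.4565 0.277  0.098 ] ydeg 14.0 w 0.056 F [-0.9 -0.2  4.1]
shift [-4.200e-02  2.000e-03 -2.141e+00] turn [0.0001 0.     0.0206] J [-0.21  0.51 -0.57  1.99  0.39  0.76 -0.77]
```

```bash
python3 -m creep '0 0 -.43 0 0 0; 0 0 -.43 0 0 0; 0 0 -.43 0 0 0; 0 0 -.43 0 0 0; 0 0 -.43 0 0 .0206'|sed -n '2p;4p'; python3 to.py .5268 -.0575 .205 6.6
```

```text
tcp_pos: [0.4559, 0.2766, 0.2053]
contact_force: [0.3, -0.3, -1.7]
t 6.45 tcp [0.4559 0.2766 0.2053] ydeg 6.4 w 0.0565 F [ 0.3 -0.3 -1.7]
shift [-6.799  0.662  0.007] turn [-0.0002  0.     -0.0005] J [-0.16  0.36 -0.61  1.9   0.25  0.96 -0.78]
```

```bash
python3 -m creep '-.68 .066 0 0 0 0; -.68 .066 0 0 0 0; -.68 .066 0 0 0 0; -.68 .066 0 0 0 0; -.68 .066 0 0 0 0'|sed -n '2p'; python3 -m creep '-.68 .066 0 0 0 0; -.68 .066 0 0 0 0; -.68 .066 0 0 0 0; -.68 .066 0 0 0 0; -.68 .066 0 0 0 0'|sed -n '2p';python3 -m creep '0 0 .3 0 0 0; 0 0 .3 0 0 0; 0 0 .3 0 0 0; 0 0 0 0 0 0; 0 0 0 0 0 0'|sed -n '2p;4p'; python3 to.py .5268 -.0575 .102 6.6; python3 - <<'E'
from h import *
im=bot.snapshot("scene")[140:320,240:480]
cv2.imwrite("pics/s1.png",cv2.resize(im[:,:,::-1],None,fx=3,fy=3,interpolation=cv2.INTER_CUBIC))
E
```

```text
tcp_pos: [0.4919, 0.1087, 0.2048]
tcp_pos: [0.5278, -0.0581, 0.2047]
tcp_pos: [0.5283, -0.0564, 0.1603]
contact_force: [0.6, -0.4, -0.8]
t 8.32 tcp [ 0.5283 -0.0564  0.1603] ydeg 6.6 w 0.0558 F [ 0.6 -0.4 -0.8]
shift [-0.018 -0.032  1.166] turn [ 0.     -0.      0.0001] J [ 0.37  0.39 -0.46  1.96  0.23  0.85 -0.1 ]
```

View pics/s1.png

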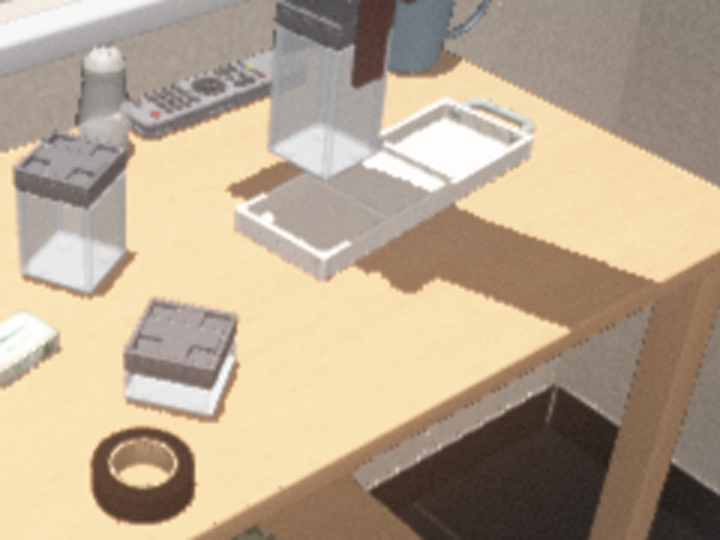

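The tall tub hangs upright in the gripper above the far bay, its base at about (325,165), clear of the tray. I'm lowering it now.

```bash
python3 -m creep '-.02 -.03 .3 0 0 0; 0 0 .3 0 0 0; 0 0 .3 0 0 0; 0 0 .18 0 0 0; 0 0 0 0 0 0'|sed -n '2p;4p'; python3 -m creep '0 0 .04 0 0 0; 0 0 .04 0 0 0; 0 0 0 0 0 0; 0 0 0 0 0 0; 0 0 0 0 0 0'|sed -n '2p;4p';  python3 to.py .5268 -.0575 .102 6.6
```

```text
tcp_pos: [0.5262, -0.0581, 0.1052]
contact_force: [0.0, -0.0, -1.9]
tcp_pos: [0.5268, -0.0582, 0.1023]
contact_force: [-0.2, -0.1, -1.3]
t 9.62 tcp [ 0.5268 -0.0582  0.1023] ydeg 6.6 w 0.0555 F [-0.2 -0.1 -1.3]
shift [0.014 0.002 0.006] turn [ 0.      0.     -0.0001] J [ 0.34  0.47 -0.43  2.    0.29  0.73 -0.15]
```

```bash
python3 -m creep '0 0 .025 0 0 0; 0 0 0 0 0 0; 0 0 0 0 0 0; 0 0 0 0 0 0; 0 0 0 0 0 0'|sed -n '2p;4p'; python3 -m creep '0 0 0 0 0 0; 0 0 0 0 0 0; 0 0 0 0 0 0; 0 0 0 0 0 0; 0 0 0 0 0 0' -1|sed -n '2p;4,5p'; python3 -m creep '0 0 -.8 0 0 0; 0 0 -.8 0 0 0; 0 0 -.8 0 0 0; 0 0 -.8 0 0 0; 0 0 0 0 0 0'|sed -n '2p;4,5p';  python3 to.py .451 .122 .25 38.5
```

```text
tcp_pos: [0.5269, -0.0582, 0.1019]
contact_force: [-3.4, 0.6, 9.0]
tcp_pos: [0.5267, -0.0582, 0.1008]
contact_force: [0.0, -0.7, -0.2]
width: 0.0876
tcp_pos: [0.5285, -0.0581, 0.2641]
contact_force: [-0.0, 0.1, -0.1]
width: 0.0877
t 11.5 tcp [ 0.5285 -0.0581  0.2641] ydeg 6.6 w 0.0877 F [-0.   0.1 -0.1]
shift [ 3.756 -1.13   0.269] turn [ 0.0009  0.0005 -0.0887] J [ 0.41  0.26 -0.5   1.86  0.14  1.05 -0.03]
```

```bash
python3 -m creep '-.9 0 0 0 0 0; -.9 0 0 0 0 0; 0 0 0 0 0 0; 0 0 0 0 0 0; 0 0 0 0 0 0'|sed -n '2p'; python3 - <<'E'
from h import *
p=bot.camera_params("wrist"); im=bot.snapshot("wrist"); np.savez("w2.npz",**p)
c=proj("wrist",[[.5268,-.0575,.122]],p)[0].astype(int);print(c)
im=im[max(c[1]-80,0):c[1]+80,c[0]-100:c[0]+100]
cv2.imwrite("pics/w2.png",cv2.resize(im[:,:,::-1],None,fx=3.6,fy=3.6,interpolation=cv2.INTER_CUBIC))
E
python3 to.py .451 .122 .25 38.5
```

```text
tcp_pos: [0.5369, -0.1459, 0.2605]
[278 110]
t 12.18 tcp [ 0.537  -0.146   0.2607] ydeg 6.7 w 0.0877 F [-0.3 -0.3  0.5]
shift [ 5.525 -1.08   0.217] turn [-0.     -0.0001 -0.0883] J [ 0.52  0.31 -0.45  1.8   0.15  1.07  0.14]
```

View pics/w2.png

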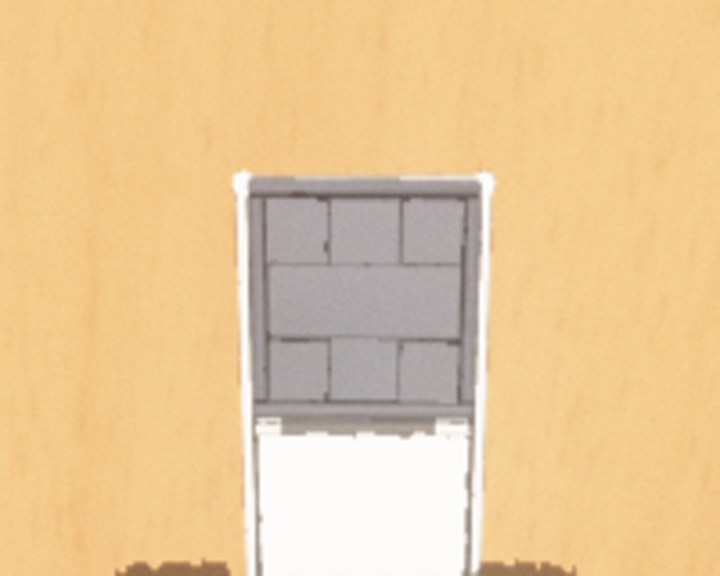

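```bash
python3 - <<'E'
from h import *
p=dict(np.load("w2.npz"))
for k,c,z in (("outer",[(247,178),(483,178),(475,420),(255,420)],.122),("rec",[(266,197),(464,198),(460,402),(270,402)],.122)):
    w=ray("wrist",np.array(c)/3.6+[178,30]-.4,z,p)[:,:2];e=np.roll(w,-1,0)-w
    print(k,w.mean(0).round(4),np.linalg.norm(e,axis=1).round(4),np.degrees(np.arctan2(e[:,1],e[:,0])).round(1))
E
python3 -m creep '.92 -.18 0 0 0 0; .92 -.18 0 0 0 0; .92 -.18 0 0 0 0; .92 -.18 0 0 0 0; .92 -.18 0 0 0 0'|sed -n '2p'; python3 -m creep '.92 -.18 0 0 0 0; 0 0 0 0 0 -.0295; 0 0 0 0 0 -.0295; 0 0 0 0 0 -.0293; 0 0 0 0 0 0'|sed -n '2p'; python3 to.py .451 .122 .038 38.5
```

```text
outer [ 0.5277 -0.0597] [0.056  0.0562 0.0553 0.0562] [   6.7  -83.6 -173.3   97.1]
rec [ 0.5277 -0.0597] [0.0472 0.0474 0.0475 0.0476] [   6.5  -83.  -173.3   96.5]
tcp_pos: [0.465, 0.0779, 0.2611]
tcp_pos: [0.4513, 0.121, 0.2609]
t 13.43 tcp [0.4513 0.121  0.2609] ydeg 38.4 w 0.0877 F [-0.   0.8 -0.4]
shift [0.02  0.007 4.459] turn [ 0.      0.     -0.0004] J [ 0.24  0.18 -0.7   1.98  0.14  1.03  0.15]
```

```bash
python3 -m creep '-.8 0 .5 0 0 0; -.8 0 .5 0 0 0; 0 0 0 0 0 0; 0 0 0 0 0 0; 0 0 0 0 0 0'|sed -n '2p'; python3 - <<'E'
from h import *
p=bot.camera_params("wrist"); im=bot.snapshot("wrist"); np.savez("w3.npz",**p)
c=proj("wrist",[[.451,.122,.042]],p)[0].astype(int);print(c)
im=im[max(c[1]-80,0):c[1]+80,c[0]-100:c[0]+100]
cv2.imwrite("pics/w3.png",cv2.resize(im[:,:,::-1],None,fx=3.6,fy=3.6,interpolation=cv2.INTER_CUBIC))
E
```

```text
tcp_pos: [0.5012, 0.0591, 0.2117]
[277 121]
```

View pics/w3.png

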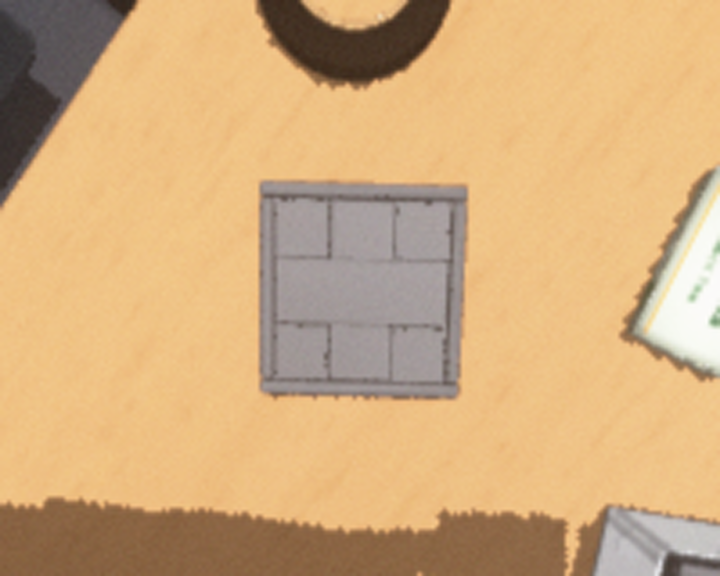

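```bash
python3 - <<'E'
from h import *
p=dict(np.load("w3.npz"))
for k,c,z in (("outer",[(261,182),(467,186),(458,396),(262,393)],.042),("rec",[(276,199),(451,202),(446,382),(276,379)],.042)):
    w=ray("wrist",np.array(c)/3.6+[177,41]-.4,z,p)[:,:2];e=np.roll(w,-1,0)-w
    print(k,w.mean(0).round(4),np.linalg.norm(e,axis=1).round(4),np.degrees(np.arctan2(e[:,1],e[:,0])).round(1))
E
python3 to.py .451 .122 .038 39
```

```text
outer [0.4513 0.1215] [0.055  0.0551 0.055  0.0552] [  37.4  -52.7 -142.4  127.2]
rec [0.4515 0.1214] [0.0469 0.0472 0.0476 0.0471] [  37.5  -52.  -142.6  127.1]
t 14.1 tcp [0.5013 0.0589 0.2117] ydeg 38.4 w 0.0877 F [ 0.3  0.5 -0.8]
shift [ 1.616 -0.007  3.474] turn [ 0.0002  0.0001 -0.0016] J [ 0.3   0.3  -0.63  1.96  0.22  0.94  0.23]
```

```bash
python3 -m creep '.8 0 0 0 0 .0028; .8 -.02 0 0 0 0; 0 0 .7 0 0 0; 0 0 .7 0 0 0; 0 0 .7 0 0 0'|sed -n '2p'; python3 -m creep '0 0 .7 0 0 0; 0 0 .4 0 0 0; 0 0 .2 0 0 0; 0 0 0 0 0 0; 0 0 0 0 0 0'|sed -n '2p;4p'; python3 to.py .4514 .1215 .038 37.4
```

```text
tcp_pos: [0.4516, 0.121, 0.1058]
tcp_pos: [0.4521, 0.1206, 0.0418]
contact_force: [-0.1, -0.1, -0.0]
t 15.35 tcp [0.4521 0.1206 0.0418] ydeg 37.4 w 0.0877 F [-0.1 -0.1 -0. ]
shift [ 0.024 -0.     0.076] turn [ 0.0002  0.0001 -0.0001] J [ 0.04  0.52 -0.53  2.16  0.48  0.57 -0.19]
```

```bash
python3 -m creep '.02 0 .06 0 0 0; 0 0 0 0 0 0; 0 0 0 0 0 0; 0 0 0 0 0 0; 0 0 0 0 0 0'|sed -n '2p'; python3 -m creep '0 0 0 0 0 0; 0 0 0 0 0 0; 0 0 0 0 0 0; 0 0 0 0 0 0; 0 0 0 0 0 0' 1 25|sed -n '2p;4,6p'; python3 to.py .4514 .1215 .04 37.4;python3 -m creep '0 0 -.8 0 0 0; 0 0 -.8 0 0 0; 0 0 -.8 0 0 0; 0 0 -.7 0 0 0; 0 0 0 0 0 .028'|sed -n '2p'; python3 -m creep '0 0 0 0 0 .028; 0 0 0 0 0 .0295; 0 0 0 0 0 0; 0 0 0 0 0 0; 0 0 0 0 0 0'|sed -n '2p;5p'; python3 to.py .5277 -.0597 .2 6.6
```

```text
tcp_pos: [0.451, 0.121, 0.038]
tcp_pos: [0.4509, 0.121, 0.0379]
contact_force: [-0.7, 0.2, -0.0]
width: 0.056
grip_force: 25.0
t 16.6 tcp [0.4509 0.121  0.0379] ydeg 37.4 w 0.056 F [-0.7  0.2 -0. ]
shift [ 0.002  0.015 -0.042] turn [-0.      0.     -0.0001] J [ 0.04  0.53 -0.52  2.17  0.49  0.56 -0.19]
tcp_pos: [0.4524, 0.1215, 0.1955]
tcp_pos: [0.4508, 0.121, 0.1928]
width: 0.0559
t 17.85 tcp [0.4508 0.121  0.1928] ydeg 6.7 w 0.0559 F [-0.   0.3 -0. ]
shift [-3.769  1.105 -0.144] turn [-0.     -0.      0.0003] J [ 0.13  0.26 -0.6   2.06  0.19  0.87 -0.46]
```

```bash
python3 -m creep '-.75 .22 0 0 0 0; -.75 .22 0 0 0 0; -.75 .22 0 0 0 0; -.75 .22 0 0 0 0; -.7 .21 0 0 0 0'|sed -n '2p'; python3 -m creep '0 0 0 0 0 0; 0 0 .2 0 0 0; 0 0 .2 0 0 0; 0 0 0 0 0 0; 0 0 0 0 0 0'|sed -n '2p;5p'; python3 to.py .5271 -.0598 .1565 6.6
```

```text
tcp_pos: [0.5266, -0.058, 0.1928]
tcp_pos: [0.5262, -0.0559, 0.1729]
width: 0.0556
t 19.1 tcp [ 0.5262 -0.0559  0.1729] ydeg 6.6 w 0.0556 F [-0.3 -0.1 -1.4]
shift [-0.079  0.01   0.327] turn [-0.     -0.      0.0001] J [ 0.38  0.37 -0.48  1.95  0.22  0.87 -0.09]
```

```bash
python3 -m creep '-.08 .01 .1 0 0 0; 0 0 0 0 0 0; 0 0 0 0 0 0; 0 0 0 0 0 0; 0 0 0 0 0 0'|sed -n '2p'; python3 to.py .5271 -.0598 .1565 6.6;python3 -m creep '0 0 0 0 0 0; 0 0 0 0 0 0; 0 0 0 0 0 0; 0 0 0 0 0 0; 0 0 0 0 0 0'|sed -n '2p'; python3 to.py .5271 -.0598 .1565 6.6
```

```text
tcp_pos: [0.5272, -0.0604, 0.168]
t 19.73 tcp [ 0.5272 -0.0604  0.168 ] ydeg 6.6 w 0.0558 F [ 0.  -0.9 -0.4]
shift [ 0.013 -0.002  0.23 ] turn [ 0.  0. -0.] J [ 0.38  0.38 -0.47  1.95  0.22  0.86 -0.09]
tcp_pos: [0.5272, -0.0604, 0.1679]
t 20.35 tcp [ 0.5272 -0.0604  0.1679] ydeg 6.6 w 0.0556 F [ 0.   0.6 -0.5]
shift [ 0.013 -0.     0.228] turn [-0.  0. -0.] J [ 0.38  0.38 -0.47  1.95  0.22  0.86 -0.09]
```

Steady. Lowering slowly.

```bash
python3 -m creep '.012 0 .08 0 0 0; 0 0 .06 0 0 0; 0 0 .04 0 0 0; 0 0 0 0 0 0; 0 0 0 0 0 0'|sed -n '2p;4p'; python3 -m creep '0 0 .02 0 0 0; 0 0 .02 0 0 0; 0 0 0 0 0 0; 0 0 0 0 0 0; 0 0 0 0 0 0'|sed -n '2p;4p'; python3 to.py .5271 -.0598 .1565 6.6
```

```text
tcp_pos: [0.5272, -0.0598, 0.159]
contact_force: [0.4, 0.1, 0.2]
tcp_pos: [0.5272, -0.0598, 0.1569]
contact_force: [-0.3, -0.6, -0.2]
t 21.6 tcp [ 0.5272 -0.0598  0.1569] ydeg 6.6 w 0.056 F [-0.3 -0.6 -0.2]
shift [ 0.001 -0.001  0.009] turn [ 0.  0. -0.] J [ 0.38  0.39 -0.47  1.96  0.23  0.84 -0.1 ]
```

```bash
python3 -m creep '0 0 .02 0 0 0; 0 0 0 0 0 0; 0 0 0 0 0 0; 0 0 0 0 0 0; 0 0 0 0 0 0'|sed -n '2p;4p'; python3 -m creep '0 0 0 0 0 0; 0 0 0 0 0 0; 0 0 0 0 0 0; 0 0 0 0 0 0; 0 0 0 0 0 0' -1|sed -n '2p;4,5p'; python3 -m creep '0 0 -.8 0 0 0; 0 0 -.8 0 0 0; 0 0 -.6 0 0 0; 0 0 0 0 0 0; 0 0 0 0 0 0'|sed -n '2p'; python3 - <<'E'
from h import *
im=bot.snapshot("scene")[130:270,290:470]
cv2.imwrite("pics/s2.png",cv2.resize(im[:,:,::-1],None,fx=4,fy=4,interpolation=cv2.INTER_CUBIC))
E
python3 to.py .5874 .1089 .26 28.5
```

```text
tcp_pos: [0.5272, -0.0599, 0.1559]
contact_force: [-1.3, -0.4, -0.4]
tcp_pos: [0.5271, -0.0599, 0.1559]
contact_force: [0.1, -0.1, -0.7]
width: 0.0877
tcp_pos: [0.5266, -0.06, 0.2651]
t 23.52 tcp [ 0.5263 -0.06    0.2647] ydeg 6.6 w 0.0879 F [ 0.6 -0.3 -0.5]
shift [3.215 1.601 0.091] turn [-0.0003 -0.0001 -0.0609] J [ 0.42  0.26 -0.5   1.85  0.14  1.06 -0.02]
```

View pics/s2.png

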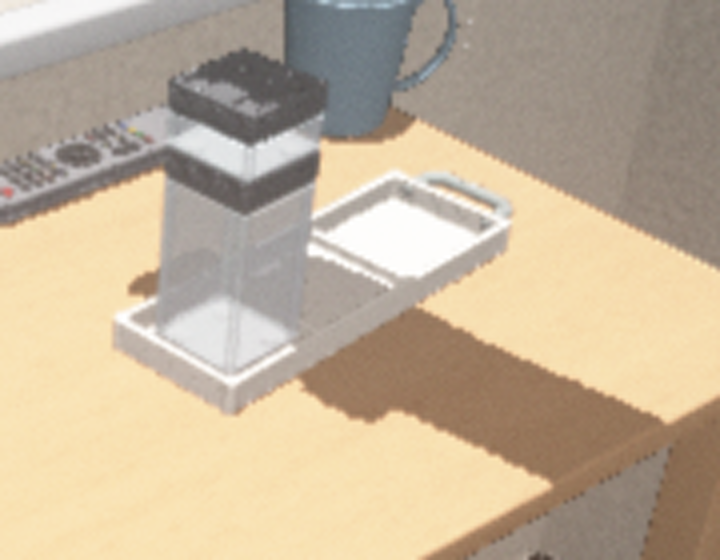

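The flat tub sits level and square on the tall one: lid seam at (245,130), tall lid at (245,205), walls in line. Next is the mid tub.

```bash
python3 -m creep '.8 .4 0 0 0 0; .8 .4 0 0 0 0; .8 .4 0 0 0 0; .8 .4 0 0 0 0; 0 0 0 0 0 -.0205'|sed -n '2p'; python3 -m creep '0 0 0 0 0 -.0205; 0 0 0 0 0 -.02; 0 0 .8 0 0 0; 0 0 .8 0 0 0; 0 0 0 0 0 0'|sed -n '2p'; python3 to.py .5874 .1089 .068 28.7
```

```text
tcp_pos: [0.5877, 0.1131, 0.2644]
tcp_pos: [0.5855, 0.1073, 0.1819]
t 24.77 tcp [0.5855 0.1073 0.1819] ydeg 28.6 w 0.088 F [-0.3 -0.1  0. ]
shift [0.004 0.066 2.277] turn [-0.0013 -0.0004 -0.0004] J [ 0.17  0.49 -0.6   1.78  0.32  0.98 -0.06]
```

```bash
python3 -m creep '0 .06 .5 0 0 0; 0 0 .5 0 0 0; 0 0 .5 0 0 0; 0 0 .5 0 0 0; 0 0 .25 0 0 0'|sed -n '2p;4p'; python3 -m creep '0 0 0 0 0 0; 0 0 0 0 0 0; 0 0 0 0 0 0; 0 0 0 0 0 0; 0 0 0 0 0 0'|sed -n '2p;4p'; python3 -m creep '0 0 0 0 0 0; 0 0 0 0 0 0; 0 0 0 0 0 0; 0 0 0 0 0 0; 0 0 0 0 0 0' 1 25|sed -n '2p;4,6p';  python3 to.py .5874 .1089 .268 6.6
```

```text
tcp_pos: [0.5911, 0.1097, 0.0733]
contact_force: [0.1, -0.5, 0.0]
tcp_pos: [0.591, 0.1096, 0.0737]
contact_force: [0.3, -0.8, 0.1]
tcp_pos: [0.5908, 0.1097, 0.0733]
contact_force: [-0.6, -0.3, -0.1]
width: 0.0557
grip_force: 24.9
t 26.65 tcp [0.5908 0.1097 0.0733] ydeg 28.5 w 0.0557 F [-0.6 -0.3 -0.1]
shift [ 0.019 -0.068 -3.893] turn [-0.     0.     0.061] J [ 0.11  0.63 -0.53  1.84  0.43  0.79 -0.15]
```

```bash
python3 -m creep '0 0 -.78 0 0 0; 0 0 -.78 0 0 0; 0 0 -.78 0 0 0; 0 0 -.78 0 0 0; 0 0 -.78 0 0 0'|sed -n '2p'; python3 -m creep '0 0 0 0 0 .0205; 0 0 0 0 0 .0205; 0 0 0 0 0 .02; 0 0 0 0 0 0; 0 0 0 0 0 0'|sed -n '2p;5p'; python3 to.py .536 -.137 .268 6.6
```

```text
tcp_pos: [0.5905, 0.1096, 0.2695]
tcp_pos: [0.5907, 0.1098, 0.2683]
width: 0.0561
t 27.9 tcp [0.5907 0.1098 0.2683] ydeg 6.7 w 0.0561 F [ 0.1  0.2 -0.9]
shift [-4.773 -1.666  0.006] turn [-0.0001  0.      0.0004] J [ 0.14  0.39 -0.55  1.69  0.22  1.13 -0.36]
```

```bash
python3 -m creep '-.795 -.278 0 0 0 0; -.795 -.278 0 0 0 0; -.795 -.278 0 0 0 0; -.795 -.278 0 0 0 0; -.795 -.278 0 0 0 0'|sed -n '2p'; python3 -m creep '-.795 -.278 0 0 0 0; 0 0 0 0 0 0; 0 0 0 0 0 0; 0 0 .7 0 0 0; 0 0 .7 0 0 0'|sed -n '2p;5p'; python3 to.py .536 -.137 .0773 6.6
```

```text
tcp_pos: [0.5442, -0.097, 0.2684]
tcp_pos: [0.5363, -0.1348, 0.1981]
width: 0.0561
t 29.15 tcp [ 0.5363 -0.1348  0.1981] ydeg 6.8 w 0.0561 F [-0.5  0.1 -0.3]
shift [-0.043 -0.015  2.416] turn [ 0.0003 -0.      0.0005] J [ 0.51  0.37 -0.46  1.88  0.2   0.94  0.07]
```

```bash
python3 -m creep '-.04 -.01 .5 0 0 0; 0 0 .5 0 0 0; 0 0 .5 0 0 0; 0 0 .5 0 0 0; 0 0 .25 0 0 0'|sed -n '2p;4p'; python3 -m creep '0 0 .05 0 0 0; 0 0 .04 0 0 0; 0 0 0 0 0 0; 0 0 0 0 0 0; 0 0 0 0 0 0'|sed -n '2p;4p'; python3 to.py .536 -.137 .0773 6.6
```

```text
tcp_pos: [0.535, -0.1369, 0.0848]
contact_force: [-0.4, 0.1, 0.3]
tcp_pos: [0.5353, -0.1389, 0.0818]
contact_force: [0.5, -0.6, 0.0]
t 30.4 tcp [ 0.5353 -0.1389  0.0818] ydeg 6.6 w 0.056 F [ 0.5 -0.6  0. ]
shift [0.037 0.019 0.089] turn [ 0.0001  0.     -0.0001] J [ 0.46  0.53 -0.4   1.96  0.31  0.72 -0.02]
```

```bash
python3 -m creep '.03 .02 .06 0 0 0; 0 0 .03 0 0 0; 0 0 0 0 0 0; 0 0 0 0 0 0; 0 0 0 0 0 0'|sed -n '2p;4p'; python3 -m creep '0 0 .02 0 0 0; 0 0 0 0 0 0; 0 0 0 0 0 0; 0 0 0 0 0 0; 0 0 0 0 0 0'|sed -n '2p;4p'
```

```text
tcp_pos: [0.536, -0.137, 0.0772]
contact_force: [-1.7, 0.7, 5.4]
tcp_pos: [0.5359, -0.1371, 0.077]
contact_force: [-5.5, 1.6, 13.9]
```

```bash
python3 -m creep '0 0 0 0 0 0; 0 0 0 0 0 0; 0 0 0 0 0 0; 0 0 0 0 0 0; 0 0 0 0 0 0' -1|sed -n '2p;4,5p'; python3 -m creep '0 0 -.8 0 0 0; 0 0 -.8 0 0 0; 0 0 -.8 0 0 0; 0 0 -.8 0 0 0; 0 0 -.8 0 0 0'|sed -n '2p'; python3 to.py .618 .276 .275 113
```

```text
tcp_pos: [0.5359, -0.1372, 0.0758]
contact_force: [0.2, -0.3, 0.7]
width: 0.0878
tcp_pos: [0.5357, -0.1372, 0.2773]
t 32.9 tcp [ 0.5357 -0.1372  0.2773] ydeg 6.6 w 0.0879 F [ 0.2 -0.4 -0. ]
shift [8.02  2.583 0.045] turn [-0.      0.     -0.2956] J [ 0.54  0.29 -0.48  1.79  0.15  1.1   0.12]
```

```bash
python3 -m creep '.8 .258 0 0 0 0; .8 .258 0 0 0 0; .8 .258 0 0 0 0; .8 .258 0 0 0 0; .8 .258 0 0 0 0'|sed -n '2p'; python3 -m creep '.8 .258 0 0 0 0; .8 .258 0 0 0 0; .8 .258 0 0 0 0; .8 .258 0 0 0 0; .8 .258 0 0 0 0'|sed -n '2p'; python3 -m creep '0 0 0 0 0 -.0269; 0 0 0 0 0 -.0269; 0 0 0 0 0 -.0269; 0 0 0 0 0 -.0269; 0 0 0 0 0 -.0269'|sed -n '2p'; python3 -m creep '0 0 0 0 0 -.0269; 0 0 0 0 0 -.0269; 0 0 0 0 0 -.0269; 0 0 0 0 0 -.0269; 0 0 0 0 0 -.0269'|sed -n '2p'; python3 to.py .618 .276 .05 113
```

```text
tcp_pos: [0.5772, 0.0701, 0.2759]
tcp_pos: [0.6184, 0.2761, 0.2757]
tcp_pos: [0.6181, 0.2748, 0.2757]
tcp_pos: [0.6182, 0.2747, 0.2757]
t 35.4 tcp [0.6182 0.2747 0.2757] ydeg 103.7 w 0.0876 F [-0.3 -0.6 -1.7]
shift [-3.000e-03  2.600e-02  4.514e+00] turn [-0.     -0.     -0.0257] J [ 0.09  0.63 -0.94  1.47  0.51  1.3   0.92]
```

```bash
python3 -m creep '0 .025 0 0 0 -.0257; 0 0 .8 0 0 0; 0 0 .8 0 0 0; 0 0 .8 0 0 0; 0 0 .8 0 0 0'|sed -n '2p'; python3 -m creep '0 0 .3 0 0 0; 0 0 0 0 0 0; 0 0 0 0 0 0; 0 0 0 0 0 0; 0 0 0 0 0 0'|sed -n '2p;4p'; python3 to.py .618 .276 .05 113
```

```text
tcp_pos: [0.618, 0.2758, 0.1145]
tcp_pos: [0.6184, 0.2764, 0.1019]
contact_force: [-0.0, 0.0, -0.7]
t 36.65 tcp [0.6184 0.2764 0.1019] ydeg 112.7 w 0.0877 F [-0.   0.  -0.7]
shift [ 0.011 -0.004  1.038] turn [-0.      0.0002 -0.0009] J [ 0.05  0.8  -0.87  1.62  0.68  1.05  0.95]
```

```bash
python3 -m creep '0 0 .4 0 0 0; 0 0 .4 0 0 0; 0 0 .24 0 0 0; 0 0 0 0 0 0; 0 0 0 0 0 0'|sed -n '2p;4p'; python3 -m creep '0 0 0 0 0 0; 0 0 0 0 0 0; 0 0 0 0 0 0; 0 0 0 0 0 0; 0 0 0 0 0 0' 1 25|sed -n '2p;4,6p'; python3 -m creep '0 0 -.8 0 0 0; 0 0 -.8 0 0 0; 0 0 -.8 0 0 0; 0 0 -.8 0 0 0; 0 0 -.7 0 0 0'|sed -n '2p;5p'; python3 to.py .5452 -.2165 .24 6.6
```

```text
tcp_pos: [0.6181, 0.2765, 0.0491]
contact_force: [-0.4, -0.3, -1.0]
tcp_pos: [0.6181, 0.2762, 0.0491]
contact_force: [0.2, 1.0, 2.3]
width: 0.0557
grip_force: 24.9
tcp_pos: [0.6178, 0.2761, 0.2452]
width: 0.0558
t 38.52 tcp [0.6178 0.2761 0.2452] ydeg 112.7 w 0.0558 F [ 0.7 -0.8 -1.1]
shift [ 5.138 -8.529  0.104] turn [0.     0.     0.2947] J [ 0.1   0.66 -0.96  1.51  0.56  1.26  1.04]
```

```bash
python3 -m creep '.428 -.711 0 0 0 0; .428 -.711 0 0 0 0; .428 -.711 0 0 0 0; .428 -.711 0 0 0 0; .428 -.711 0 0 0 0'|sed -n '2p'; python3 -m creep '.428 -.711 0 0 0 0; .428 -.711 0 0 0 0; .428 -.711 0 0 0 0; .428 -.711 0 0 0 0; .428 -.711 0 0 0 0'|sed -n '2p'; python3 -m creep '.428 -.711 0 0 0 0; .428 -.711 0 0 0 0; 0 0 0 0 0 .0268; 0 0 0 0 0 .0268; 0 0 0 0 0 .0268'|sed -n '2p'; python3 -m creep '0 0 0 0 0 .0268; 0 0 0 0 0 .0268; 0 0 0 0 0 .0268; 0 0 0 0 0 .0268; 0 0 0 0 0 .0268'|sed -n '2p';  python3 -m creep '0 0 0 0 0 .0268; 0 0 0 0 0 .0268; 0 0 0 0 0 .0268; 0 0 0 0 0 0; 0 0 0 0 0 0'|sed -n '2p;5p'; python3 to.py .5452 -.2165 .0531 6.6
```

```text
tcp_pos: [0.5872, 0.0694, 0.2436]
tcp_pos: [0.5569, -0.1358, 0.2437]
tcp_pos: [0.5451, -0.2165, 0.2436]
tcp_pos: [0.5451, -0.2163, 0.2436]
tcp_pos: [0.5453, -0.2163, 0.2438]
width: 0.0559
t 41.65 tcp [ 0.5453 -0.2163  0.2438] ydeg 6.7 w 0.0559 F [ 0.2 -1.  -1.4]
shift [-3.000e-03 -2.000e-03  3.813e+00] turn [-0.     -0.      0.0004] J [ 0.74  0.4  -0.6   1.74  0.25  1.08  0.17]
```

```bash
python3 -m creep '0 0 .7 0 0 0; 0 0 .7 0 0 0; 0 0 .7 0 0 0; 0 0 .7 0 0 0; 0 0 .5 0 0 0'|sed -n '2p;4p'; python3 -m creep '0 0 .2 0 0 0; 0 0 .1 0 0 0; 0 0 0 0 0 0; 0 0 0 0 0 0; 0 0 0 0 0 0'|sed -n '2p;4p'; python3 to.py .5452 -.2165 .0531 6.6
```

```text
tcp_pos: [0.5448, -0.2164, 0.0772]
contact_force: [0.4, 0.6, -1.2]
tcp_pos: [0.5458, -0.2167, 0.0646]
contact_force: [0.3, 0.5, -1.7]
t 42.9 tcp [ 0.5458 -0.2167  0.0646] ydeg 6.5 w 0.0559 F [ 0.3  0.5 -1.7]
shift [ 0.005 -0.012  0.23 ] turn [ 0.0002  0.0001 -0.0001] J [ 0.65  0.62 -0.51  1.88  0.42  0.75  0.03]
```

```bash
python3 -m creep '0 -.01 .1 0 0 0; 0 0 .06 0 0 0; 0 0 .04 0 0 0; 0 0 .03 0 0 0; 0 0 0 0 0 0'|sed -n '2p;4p'; python3 -m creep '0 0 .02 0 0 0; 0 0 0 0 0 0; 0 0 0 0 0 0; 0 0 0 0 0 0; 0 0 0 0 0 0'|sed -n '2p;4p'
```

```text
tcp_pos: [0.5449, -0.2165, 0.0531]
contact_force: [-3.4, 1.4, 6.5]
tcp_pos: [0.5448, -0.2165, 0.053]
contact_force: [-5.1, 1.7, 14.9]
```

```bash
python3 -m creep '0 0 0 0 0 0; 0 0 0 0 0 0; 0 0 0 0 0 0; 0 0 0 0 0 0; 0 0 0 0 0 0' -1|sed -n '2p;4,5p'; python3 -m creep '0 0 -.8 0 0 0; 0 0 -.8 0 0 0; 0 0 -.8 0 0 0; 0 0 -.8 0 0 0; 0 0 -.8 0 0 0'|sed -n '2p'; python3 -m creep '-.8 0 0 0 0 0; -.8 0 0 0 0 0; -.8 0 0 0 0 0; 0 0 0 0 0 0; 0 0 0 0 0 0'|sed -n '2p';python3 - <<'E'
from h import *
a=cv2.resize(bot.snapshot("top")[170:260,300:480][:,:,::-1],(600,300),interpolation=cv2.INTER_CUBIC)
b=cv2.resize(bot.snapshot("scene")[130:265,270:540][:,:,::-1],(600,300),interpolation=cv2.INTER_CUBIC)
cv2.imwrite("pics/end.png",np.vstack([a,b]))
E
```

```text
tcp_pos: [0.5449, -0.2165, 0.0513]
contact_force: [-0.1, 0.5, 1.1]
width: 0.0874
tcp_pos: [0.5447, -0.2165, 0.2527]
tcp_pos: [0.5587, -0.3348, 0.2512]
```

View pics/end.png

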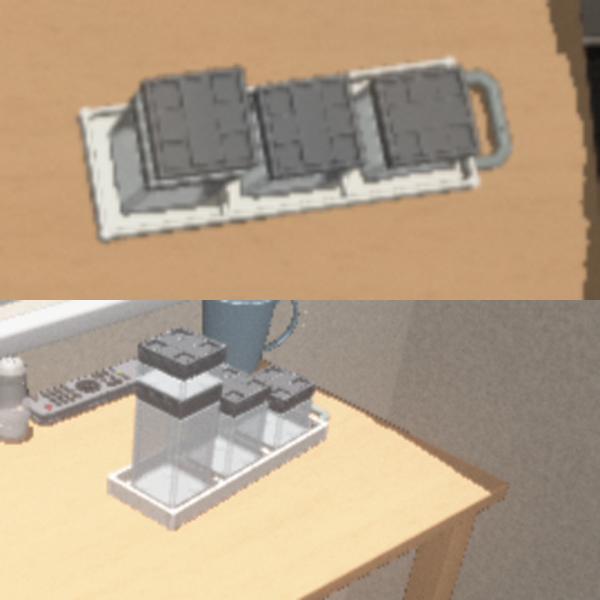

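All four tubs are in place: lids at (198,120), (308,125) and (425,117) in the top view, each centred in its bay, with the flat tub seated level on the tall one. I'm handing in.

```bash
python3 -c "
from bench import bot
print(bot.finish_job())"
```

```text
the job is handed in; nothing more can be done
None
```

I loaded all four tubs and handed the job in at about 45 s of the 109 s: low in the handle bay, mid in the middle, tall in the far bay with the flat one seated in its lid. The last pictures show this, but the hand-in returned no verdict.

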